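# Block the gaps in a divided transport crate with foam fillers

### The job

Two freezer boxes lie in the divided crate on the sloping packing stand and would slide about in transit. Fill the gap on the upper side of each box with whichever of the two tall grey foam blocks fits that gap snugly: narrowed foot first, pushed right down to the crate's floor so that its top is flush with the rim. Leave the boxes against the lower wall, and everything else on the freezer top, the low spare foam strip included, where it is.

Things in the scene. Friction and masses are not known exactly. Their poses are not given: they have to be found in the camera images.
- crate: dark grey open plastic crate, fixed on an aluminium stand that slopes it 30 degrees down towards the robot. Origin: middle of the front edge of its inner floor. x runs up the slope, y to the left, z square out of its floor. Two equal compartments side by side, each 108 mm along x (x = 0 to 108), 80 mm along y (centres at y = +43 and y = -43 mm), 58 mm deep from rim to floor; outer walls 8 mm, middle wall 6 mm, all as high as the rim
- long_box: white card freezer box in one of the compartments (which one varies), 76 mm along its x, 76 along its y, 52 tall, lying loose on the floor against the lower wall, its axes along the crate's. Origin in the plane of its underside, on its middle line: its lower side is at x = -38 mm, its upper side at x = +38 mm. The gap above it up to the crate's upper wall is about 31 mm wide
- short_box: white card freezer box in the other compartment, 64 mm along its x, 76 along its y, 52 tall, lying the same way. Origin in the plane of its underside, on its middle line: its lower side is at x = -38 mm, its upper side at x = +26 mm. The gap above it is about 43 mm wide
- thin_block: grey dense foam filler block with two fine dark glue lines, 29 mm thick (its x), 74 long (its y), 58 tall (its z), standing upright on the freezer top in front of the crate, in one of two places; stiff, about 40 g. Origin under its middle; the lowest 6 mm is a foot narrowed by 2.5 mm on each side. It fits the gap of the long box. It is guided with about 2 mm of play, and may stick part way until pressed on top (a few N)
- thick_block: the same but 41 mm thick (its x), 74 long (its y), 58 tall (its z), about 50 g, standing in the other place. Origin under its middle, same foot. It fits the gap of the short box and cannot enter the other
- spare_strip: spare grey foam strip, 20 mm wide (its x), 110 long (its y), only 30 tall, lying at the front near the robot; too thin and too low for either gap. Origin under its middle
- vial: amber vial with a white cap, 27 mm across, 58 tall, standing at the front near the robot. Origin under its middle

How it is judged:
At the end, for the whole second after the job is handed in: Thin block above the long box, thick block above the short box: feet within 4 mm of the crate floor (tops flush), within 8 mm of the box's middle, square to the crate within 0.07 rad. Boxes still flat on the floor, origins at crate x = 34 to 43 mm. All at rest (x of thin_block in the frame of long_box between 0.049 and 0.058 m and y of thin_block in the frame of long_box between -0.008 and 0.008 m and z of thin_block in the frame of crate between -0.004 and 0.004 m and angle between the z axis of each of thin_block, long_box, thick_block, short_box and the z axis of crate, either way round below 0.07 rad and angle between the y axis of each of thin_block, thick_block and the y axis of crate, either way round below 0.07 rad and linear speed of each of thin_block, long_box, thick_block, short_box below 0.02 m/s and x of long_box in the frame of crate between 0.034 and 0.043 m and z of long_box in the frame of crate between -0.004 and 0.005 m and x of thick_block in the frame of short_box between 0.043 and 0.052 m and y of thick_block in the frame of short_box between -0.008 and 0.008 m and z of thick_block in the frame of crate between -0.004 and 0.004 m and x of short_box in the frame of crate between 0.034 and 0.043 m and z of short_box in the frame of crate between -0.004 and 0.005 m); the robot touches nothing.
It fails at once if the spare strip or the vial is moved more than 25 mm (distance of any of spare_strip, vial from where it was at the start of the episode above 0.025 m).
It fails at once if a packed box is lifted or dragged more than 25 mm (distance of any of long_box, short_box from where it was at the start of the episode above 0.025 m).
It also fails if it takes over 69 s, if anything falls off the work surface, if the arm or the gripper's body presses on something with over 40 N, if the wrist force passes 120 N, or if a joint passes its speed limit or range.

### The arm

A 6-joint arm with a two-finger parallel gripper is mounted at the origin on a cart in front of the work surface, level with it; the furniture and walls round the work are solid. World frame = base frame: x ahead of the robot, y to its left, z up, the work surface at z = 0. Lengths are in m, angles in rad, forces in N, time in s.
With the tool pointing down it reaches from about 0.35 to 0.975 m from the base axis. Payload 4.9 kg.
Tool frame: the origin (TCP) lies at the very end of the fingers, on their centre line; the grasp point (between the pads) lies 19 mm behind it (ctrl.grip_point_offset is the distance from the TCP to the grasp point, in m); z points along the fingers, y is the line along which they close (so a half turn about z gives the same grasp; the last joint's range is limited). The gripper opens to 85 mm and grips with 20 to 120 N. Pads are 22 mm wide; open, the fingers measure 114 mm over their backs; the gripper's body (76 mm by 85 mm) begins 54 mm behind the grasp point. The pads swing forward as they close: fully open they stand 13 mm farther back than shut.
Start: joints at [1.038, 0.053, 1.613, -0, 1.476, -0.119], TCP at [0.251, 0.572, 0.231] pointing down, gripper open.
Joint ranges: [-3.01, 3.01], [-1.01, 2.22], [0.06, 2.58], [-1.02, 4.17], [0.09, 2.62], [-3.14, 3.14]. Speed limits (rad/s): [2.57, 2.57, 3.14, 3.14, 3.14, 3.14].

### API

Orientations are given as a rotation vector (axis times angle).
In Python, from station import ctrl gives the robot as it stands.
- The arm moves only by the tool send_rows, never from a script. Its argument "rows" is a list of rows, each a list of 3 entries, a list of its own where there are three numbers: the finger opening in cm, from 0 to 8.54, then the shift along the tool's x, y, z in cm, then the turn about the tool's z in degrees. A call has 1 to 10 rows; each row shifts and turns the commanded pose from where the row before left it, along the tool's axes as they then stand; what a row does not reach is not made up. A row lasts 1/8 s, in which the tool goes at most 62.5 mm and 10.7 degrees, less where a joint would pass 70% of its speed; a pose out of reach is approached as far as the arm can. A call with a gripper value outside its range is refused whole. The fingers move at their own pace and stop on an object; "newtons" is the grip in N (left out, the last holds). Time passes only in rows, so rows that do not move let the fingers close. It gives the time, the measured TCP pose, the force, the opening and the grip force at its end, in the units of the state.
- ctrl.get_obs(): the state, without advancing time (a new reading comes with each control period).
- ctrl.get_image(name): name is "scene" or "top" or "wrist"; returns a dict with "frame" (480x640x3 uint8, red, green, blue), "range_z" (480x640 float32, m along the optical axis (not along the pixel's ray), 0 where there is no reading), "fx", "fy", "cx", "cy" (pixels), "cam_to_world" (4x4, takes a point from camera to world coordinates). Camera axes: x right, y down, z forward; pixel columns grow to the right and rows downward; lengths in m; the calibration is good to about 2 mm. A picture is of the moment at which its call begins.
- ctrl.finish_job(): hands the job in; it is judged then, once.
The state is a dict: "t": time; "q": joint angles; "dq": joint speeds; "effort": joint torques, N m; "tool_pos": TCP position; "tool_rot": TCP orientation; "contact_force": force on the tool from outside, world axes, zero at the start; "wrist_torque": the same for the moment, N m; "opening": finger opening in m; "grip_force": force on a finger pad.
Only numpy, scipy, OpenCV 4.12 (cv2) and the standard library are available. Lean on these libraries where they do the work, as an engineer would, in place of code of your own. Each camera call takes 0.05 s, during which the arm holds its last target. There are 200 camera calls.

## Working session

There is one attempt and no reset: what is moved stays moved. The work goes in short steps, Python scripts to look and compute and a tool call to move; the robot and the scene stay as the last step left them, time stands still between calls to the robot, and variables do not carry over. Pictures are saved under pics/ and viewed, at most 10 in all, crops included, and the job is handed in when it is done.

Besides the shell and the picture viewer there is one more tool, called as a command line: name --argument value ..., lists and objects as JSON in quotes. send_rows: Moves the arm, as the interface text tells. Its arguments: {"type":"object","properties":{"rows":{"type":"array","items":{"type":"array"}},"newtons":{"type":"number"}},"required":["rows"]}

```bash
mkdir -p pics; ls
python3 - <<'E'
from station import ctrl
import cv2,numpy as np
o=ctrl.get_obs()
print(o['t'],o['tool_pos'],o['tool_rot'],o['opening'],ctrl.grip_point_offset)
for n in('top','scene'):
    m=ctrl.get_image(n);np.savez('pics/%s.npz'%n,**m)
    cv2.imwrite('pics/%s0.png'%n,m['frame'][:,:,::-1]);print(n,m['fx'],m['cx'],m['cy'],np.round(m['cam_to_world'],3).tolist())
E
```

```text
pics
0.0 [0.25098293 0.57171819 0.23009131] [-6.45233824e-01 -3.07393544e+00  3.01440589e-03] 0.0853341639383006 0.0187
top 534.9084442643573 315.70401646222024 224.60824436493692 [[-0.0, -0.999, 0.047, 0.429], [-0.999, 0.002, 0.046, -0.219], [-0.046, -0.046, -0.998, 0.912], [0.0, 0.0, 0.0, 1.0]]
scene 601.4878302271891 317.67683693048497 233.63808540075394 [[-0.947, -0.226, 0.23, 0.242], [-0.322, 0.639, -0.698, 0.431], [0.011, -0.735, -0.678, 0.707], [0.0, 0.0, 0.0, 1.0]]
```

View pics/top0.png

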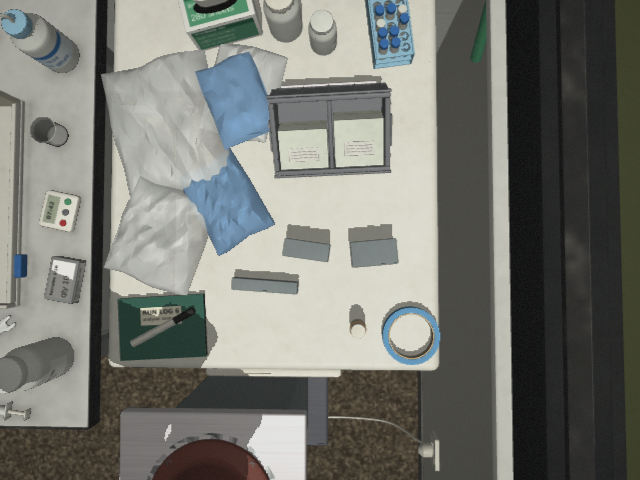

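View pics/scene0.png

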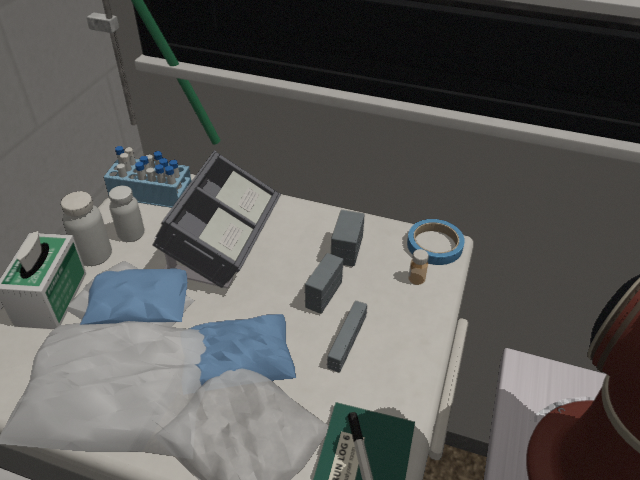

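The top view shows the crate at about (330,130). The right compartment's gap looks narrower (box edge about row 121, against about 130 on the left), so the long box is probably at y = -43. The blocks are at (306,245), which looks thin, and (373,250), which looks thick. The strip is at (265,284) and the vial at (357,328).

The tool can't tilt, so I'll grip each block along its 74 mm length. I'll then pivot it 30° about its foot edge on the table, toward the robot, before inserting it.

```bash
cat > h.py <<'E'
import numpy as np,cv2
from station import ctrl
def pts(m):
    v,u=np.mgrid[0:480,0:640];z=m['range_z']
    P=np.stack([(u-m['cx'])/m['fx']*z,(v-m['cy'])/m['fy']*z,z],-1)
    T=np.asarray(m['cam_to_world']);W=P@T[:3,:3].T+T[:3,3];W[z<=0]=np.nan
    return W
def rect(W,mask):
    """min-area rectangles of masked blobs, in world xy (mm): centre, long, short, yaw of long side from +y"""
    n,l,s,_=cv2.connectedComponentsWithStats(mask.astype(np.uint8));R=[]
    for i in range(1,n):
        if s[i,4]<150: continue
        p=W[l==i];(c,wh,a)=cv2.minAreaRect((p[:,:2]*1000).astype(np.float32))
        b=cv2.boxPoints((c,wh,a));e=[b[1]-b[0],b[2]-b[1]];e=max(e,key=np.linalg.norm);e=e*np.sign(e[1])
        R.append((s[i,:4].tolist(),np.round(c,1),round(max(wh),1),round(min(wh),1),'yaw',round(np.degrees(np.arctan2(-e[0],e[1])),1),'z',np.round(np.median(p[:,2])*1000,1)))
    return R
def pose():
    from scipy.spatial.transform import Rotation as R
    o=ctrl.get_obs();M=R.from_rotvec(o['tool_rot']).as_matrix()
    return o,M
E
python3 - <<'E'
from h import *
m=dict(np.load('pics/top.npz'));W=pts(m)
x,y,z=W[...,0],W[...,1],W[...,2]
reg=(x>.1)&(x<.48)&(y>-.35)&(y<0.05)
for lo,hi in((.05,.066),(.022,.038)):
    print(lo);[print(r) for r in rect(W,reg&(z>lo)&(z<hi))]
print('table z',np.nanmedian(z[190:220,300:420]))
# crate region: profile columns
for c in(300,310,360,352,331):
    print(c,[(r,)+tuple(np.round(W[r,c]*1000).astype(int)) for r in range(84,182,5)])
o,M=pose();print(np.round(M,3))
E
```

```text
0.05
([282, 238, 48, 24], array([ 428.9, -162.9]), 74.2, 29.0, 'yaw', np.float32(-8.2), 'z', np.float64(56.9))
([350, 238, 48, 30], array([ 424.4, -271.8]), 74.0, 40.8, 'yaw', np.float32(5.2), 'z', np.float64(57.0))
([351, 323, 14, 16], array([ 300.4, -245.8]), 23.3, 20.7, 'yaw', np.float32(89.1), 'z', np.float64(56.2))
0.022
([178, 219, 26, 50], array([438.9,  30.9]), 82.2, 38.1, 'yaw', np.float32(89.8), 'z', np.float64(30.1))
([205, 219, 35, 24], array([460.7, -20.3]), 57.9, 38.5, 'yaw', np.float32(-0.0), 'z', np.float64(25.3))
([231, 277, 67, 17], array([369.6, -91.9]), 109.9, 20.1, 'yaw', np.float32(-4.1), 'z', np.float64(28.7))
table z -0.0009995007980658777
300 [(84, np.int64(715), np.int64(-150), np.int64(-1)), (89, np.int64(679), np.int64(-157), np.int64(91)), (94, np.int64(658), np.int64(-160), np.int64(135)), (99, np.int64(651), np.int64(-160), np.int64(132)), (104, np.int64(661), np.int64(-155), np.int64(70)), (109, np.int64(654), np.int64(-155), np.int64(66)), (114, np.int64(647), np.int64(-155), np.int64(63)), (119, np.int64(639), np.int64(-154), np.int64(59)), (124, np.
[... 4169 characters left out ...]
 (124, np.int64(618), np.int64(-205), np.int64(113)), (129, np.int64(612), np.int64(-205), np.int64(108)), (134, np.int64(605), np.int64(-205), np.int64(104)), (139, np.int64(598), np.int64(-205), np.int64(101)), (144, np.int64(591), np.int64(-205), np.int64(96)), (149, np.int64(583), np.int64(-205), np.int64(96)), (154, np.int64(577), np.int64(-205), np.int64(89)), (159, np.int64(570), np.int64(-205), np.int64(82)), (164, np.int64(563), np.int64(-205), np.int64(78)), (169, np.int64(556), np.int64(-204), np.int64(72)), (174, np.int64(548), np.int64(-204), np.int64(70)), (179, np.int64(549), np.int64(-203), np.int64(1))]
[[-0.916  0.402 -0.001]
 [ 0.402  0.916 -0.002]
 [ 0.    -0.002 -1.   ]]
```

```bash
cat >> h.py <<'E'
def crate():
    m=dict(np.load('pics/top.npz'));W=pts(m)
    A=np.concatenate([W[130:165,290:318].reshape(-1,3),W[124:165,340:380].reshape(-1,3)])
    c=A.mean(0);n=np.linalg.svd(A-c)[2][2];n*=np.sign(n[2])
    ex=np.array([1,0,0.])-n[0]*n;ex/=np.linalg.norm(ex);ey=np.cross(n,ex)
    L=(W-c)@np.stack([ex,ey,n]).T           # box-top plane = z 0
    return W,L,c,np.stack([ex,ey,n])
E
python3 - <<'E'
from h import *
W,L,c,B=crate()
print('n',np.round(B[2],4),'slope',np.degrees(np.arccos(B[2][2])))
reg=np.zeros((480,640),bool);reg[80:180,262:398]=1
rim=reg&(abs(L[...,2]-.006)<.004)
n,l,s,_=cv2.connectedComponentsWithStats(rim.astype(np.uint8));i=1+np.argmax(s[1:,4]);rim=l==i
p=L[rim][:,:2]*1000;print('rim rect',cv2.minAreaRect(p.astype(np.float32)),np.median(L[rim][:,2]),s[i])
# extents
print('x 0.5-99.5',np.percentile(p[:,0],[.5,2,98,99.5]),'y',np.percentile(p[:,1],[.5,2,98,99.5]))
for nm,sl in(('left',np.s_[100:170,288:318]),('right',np.s_[96:170,345:378])):
    q=L[sl][...,:].reshape(-1,3)*1000
    t=q[abs(q[:,2])<3];f=q[q[:,2]<-45];print(nm,'boxtop x',np.percentile(t[:,0],[1,99]),'floor z',np.median(f[:,2]) if len(f) else 0)
g=(reg&(abs(L[...,2])<.003));m=dict(np.load('pics/top.npz'));b=m['frame'].min(-1)>150
for a in(np.s_[:,270:329],np.s_[:,333:395]):
    k=np.zeros_like(g);k[a]=1;q=L[g&b&k][:,:2]*1000;print('white rect',cv2.minAreaRect(q.astype(np.float32)))
print(c)
E
```

```text
Traceback (most recent call last):
  File "h.py", line 24, in crate
    c=A.mean(0);n=np.linalg.svd(A-c)[2][2];n*=np.sign(n[2])
                  ~~~~~~~~~~~~~^^^^^
numpy.linalg.LinAlgError: SVD did not converge
```

```bash
sed -i 's/    c=A.mean(0);n=/    A=A[~np.isnan(A[:,0])];c=A.mean(0);n=/' h.py
python3 - <<'E'
from h import *
W,L,c,B=crate()
print('n',np.round(B[2],4),'slope',np.degrees(np.arccos(B[2][2])))
reg=np.zeros((480,640),bool);reg[80:180,262:398]=1
rim=reg&(abs(L[...,2]-.006)<.004)
n,l,s,_=cv2.connectedComponentsWithStats(rim.astype(np.uint8));i=1+np.argmax(s[1:,4]);rim=l==i
p=L[rim][:,:2]*1000;print('rim rect',cv2.minAreaRect(p.astype(np.float32)),np.median(L[rim][:,2]),s[i])
print('x',np.percentile(p[:,0],[.5,2,98,99.5]),'y',np.percentile(p[:,1],[.5,2,98,99.5]))
for nm,sl in(('left',np.s_[100:170,288:318]),('right',np.s_[96:170,345:378])):
    q=L[sl].reshape(-1,3)*1000
    t=q[abs(q[:,2])<3];f=q[q[:,2]<-45];print(nm,'boxtop x',np.percentile(t[:,0],[1,99]),'floor z',np.median(f[:,2]) if len(f) else 0)
g=(reg&(abs(L[...,2])<.003));m=dict(np.load('pics/top.npz'));b=m['frame'].min(-1)>150
for a in(np.s_[:,270:329],np.s_[:,333:395]):
    k=np.zeros_like(g);k[a]=1;q=L[g&b&k][:,:2]*1000;print('white rect',cv2.minAreaRect(q.astype(np.float32)))
print(c)
E
```

```text
n [-0.4987 -0.0217  0.8665] slope 29.94597144335817
rim rect ((17.704330444335938, 12.936492919921875), (132.88502502441406, 184.76211547851562), 2.7720062732696533) 0.005473449149490595 [ 266   89  126   89 2824]
x [-50.16589897 -48.3466338   84.99363408  86.93536122] y [-78.83576226 -76.76667989 103.59267349 105.40048042]
left boxtop x [-38.65971741  25.76494938] floor z -51.857237341759046
right boxtop x [-34.61237808  42.12707378] floor z -51.69821882400088
white rect ((-6.455049514770508, 55.290016174316406), (63.61830520629883, 75.07038116455078), 2.874006509780884)
white rect ((3.6269912719726562, -30.50503921508789), (76.54088592529297, 73.7763671875), 2.6770102977752686)
[ 0.5904765  -0.21625251  0.08811206]
```

send_rows --rows '[[8.54,[0,0,0],-7.8],[8.54,[0,0,0],-7.7],[8.54,[-2.2,-5.4,0],0],[8.54,[-2.2,-5.4,0],0],[8.54,[-2.2,-5.4,0],0],[8.54,[-2.2,-5.4,0],0],[8.54,[-2.2,-5.4,0],0],[8.54,[-2.2,-5.4,0],0],[8.54,[-2.2,-5.4,0],0],[8.54,[-2.2,-5.4,0],0]]'

```text
t: 1.35
tool_pos: [0.3637, 0.1178, 0.231]
tool_rot: [0.224, 3.133, 0.0]
contact_force: [0.2, 0.1, 0.5]
opening: 0.085
grip_force: 0.0
```

send_rows --rows '[[8.54,[-2.1,-5.4,0],0],[8.54,[-2.1,-5.4,0],0],[8.54,[-2.1,-5.4,0],0],[8.54,[-2.0,-5.4,4],0],[8.54,[-2.0,-5.4,4],0],[8.54,[0,0,0],0]]'

```text
t: 2.1
tool_pos: [0.4223, -0.1516, 0.1557]
tool_rot: [-0.232, -3.125, -0.005]
contact_force: [0.8, 0.3, 0.3]
opening: 0.0853
grip_force: 0.0
```

```bash
cat >> h.py <<'E'
def go(tgt,yaw=None):
    """remaining shift in the tool frame (cm) to put the TCP at tgt (mm), and turn (deg) for block yaw"""
    o,M=pose();d=np.asarray(tgt,float)-o['tool_pos']*1000
    y=np.degrees(np.arctan2(-M[0,1],M[1,1]))
    print('t',round(o['t'],2),'tcp',np.round(o['tool_pos']*1000,1),'yaw',round(y,2),'tilt',np.round(M[:,2],3),'open',round(o['opening']*1000,1),'grip',o['grip_force'],'F',np.round(o['contact_force'],1))
    if yaw is not None:
        t=-(yaw-y);print('turn',round(t,2));
        a=np.radians(yaw);M=np.array([[-np.cos(a),-np.sin(a),0],[-np.sin(a),np.cos(a),0],[0,0,-1.]])
    print('shift cm (after turn)',np.round(M.T@d/10,2))
E
python3 -c "
from h import *
go([429,-163,26],-8.2)
m=ctrl.get_image('wrist');cv2.imwrite('pics/w1.png',m['frame'][:,:,::-1])
W=pts(m);z=W[...,2]
for r in rect(W,(z>.05)&(z<.066)&(W[...,0]<.5)): print(r)
"
```

```text
t 2.1 tcp [ 422.3 -151.6  155.7] yaw -8.48 tilt [-0.007  0.004 -1.   ] open 85.3 grip 0.0 F [0.8 0.3 0.3]
turn -0.28
shift cm (after turn) [-0.83 -1.04 12.97]
([117, 57, 43, 42], array([ 297.8, -244.6]), 23.4, 23.2, 'yaw', np.float32(78.4), 'z', np.float64(57.0))
([95, 228, 117, 75], array([ 421.5, -270.5]), 74.2, 41.6, 'yaw', np.float32(5.1), 'z', np.float64(57.5))
([249, 231, 105, 41], array([ 425.8, -162.3]), 74.1, 29.5, 'yaw', np.float32(-7.9), 'z', np.float64(57.5))
```

send_rows --rows '[[8.54,[-0.6,-1.0,3],0.2],[8.54,[0,0,3],0],[8.54,[0,0,0],0],[8.54,[0,0,0],0]]'

```text
t: 2.65
tool_pos: [0.4301, -0.1607, 0.1018]
tool_rot: [0.228, 3.131, -0.002]
contact_force: [-0.3, 0.4, 0.6]
opening: 0.0852
grip_force: 0.0
```

```bash
python3 -c "
from h import *
go([428,-162.6,26],-8.1)
m=ctrl.get_image('wrist');cv2.imwrite('pics/w2.png',m['frame'][:,:,::-1])
W=pts(m);z=W[...,2]
for r in rect(W,(z>.05)&(z<.066)&(W[...,0]<.5)): print(r)
"
```

```text
t 2.65 tcp [ 430.1 -160.7  101.8] yaw -8.34 tilt [ 0.002 -0.001 -1.   ] open 85.2 grip 0.0 F [-0.3  0.4  0.6]
turn -0.24
shift cm (after turn) [ 0.18 -0.22  7.58]
([68, 10, 59, 59], array([ 297.8, -244.6]), 23.6, 23.4, 'yaw', np.float32(24.0), 'z', np.float64(57.0))
([50, 237, 150, 93], array([ 421.2, -270.8]), 75.4, 41.1, 'yaw', np.float32(5.0), 'z', np.float64(57.5))
([245, 241, 133, 51], array([ 425.8, -162.2]), 74.2, 29.4, 'yaw', np.float32(-8.1), 'z', np.float64(57.5))
```

send_rows --rows '[[8.54,[0.3,-0.2,2.5],0],[8.54,[0,0,2.5],0],[8.54,[0,0,2.5],0],[8.54,[0,0,0],0],[7.4,[0,0,0],0],[7.2,[0,0,0],0],[7.2,[0,0,0],0],[7.2,[0,0,0],0]]' --newtons 20

```text
t: 3.7
tool_pos: [0.4274, -0.1632, 0.0271]
tool_rot: [0.23, 3.13, -0.002]
contact_force: [-0.8, 0.5, 6.8]
opening: 0.0733
grip_force: 25.3
```

```bash
python3 -c "
from h import *
go([427,-162.6,26],-8.1)
m=ctrl.get_image('scene');cv2.imwrite('pics/s1.png',cv2.resize(m['frame'][130:370,200:520,::-1],None,fx=2,fy=2))
"
```

```text
t 3.7 tcp [ 427.4 -163.2   27.1] yaw -8.4 tilt [ 0.003 -0.002 -1.   ] open 73.3 grip 25.266283750534058 F [-0.8  0.5  6.8]
turn -0.3
shift cm (after turn) [0.05 0.06 0.11]
```

send_rows --rows '[[7.2,[0,0,0.1],0],[7.2,[0.2,0,-0.04],0],[7.2,[0.2,0,-0.04],0],[7.2,[0.2,0,-0.03],0],[7.2,[0.2,0,-0.02],0],[7.2,[0.2,0,-0.01],0],[7.2,[0.2,0,0.0],0],[7.2,[0.0,0,0.0],0]]'

```text
t: 4.75
tool_pos: [0.4154, -0.1617, 0.027]
tool_rot: [0.23, 3.13, -0.003]
contact_force: [1.1, 0.2, 7.4]
opening: 0.0737
grip_force: 25.3
```

```bash
python3 -c "
from h import *
go([427,-162.6,26],-8.1)
m=ctrl.get_image('scene');cv2.imwrite('pics/s1.png',cv2.resize(m['frame'][180:340,240:453,::-1],None,fx=3,fy=3))
"
```

```text
t 4.75 tcp [ 415.4 -161.7   27. ] yaw -8.42 tilt [ 0.003 -0.002 -1.   ] open 73.7 grip 25.27105361223221 F [1.1 0.2 7.4]
turn -0.32
shift cm (after turn) [-1.17  0.07  0.1 ]
```

View pics/s1.png

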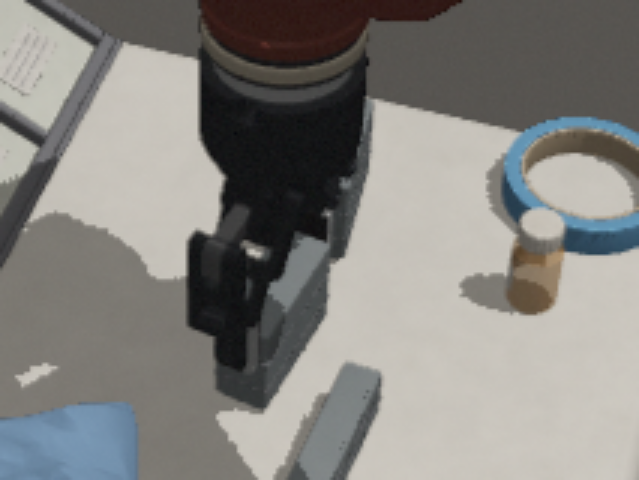

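```bash
cat >> h.py <<'E'
def tilt(name='scene',box=None,yaw=-8.2,tcp=None):
    """fit the robot-facing big face of the held block near the TCP; lean of its normal (deg), + = top towards robot"""
    m=ctrl.get_image(name);W=pts(m);o,M=pose();t=o['tool_pos'] if tcp is None else tcp
    y=M[:,1];x=-M[:,0]
    q=(W-t)@np.stack([x,y,[0,0,1]]).T
    f=m['frame'].astype(int);grey=(f.max(-1)-f.min(-1)<40)&(f.max(-1)>60)
    k=grey&(abs(q[...,1])<.03)&(q[...,0]>-.07)&(q[...,0]<.02)&(W[...,2]>t[2]-.06 if tcp is None else True)&(W[...,2]>.006)&(W[...,2]<t[2]+.05)
    P=q[k];print('n',len(P))
    # RANSAC-free: robust plane by iterated SVD from the most common normal
    best=None;rng=np.random.default_rng(0)
    for _ in range(400):
        a=P[rng.choice(len(P),3,False)];n=np.cross(a[1]-a[0],a[2]-a[0]);l=np.linalg.norm(n)
        if l<1e-5: continue
        n/=l
        if abs(n[1])>.3 or abs(n[0])<.5: continue
        s=(abs((P-a[0])@n)<.0015)
        if best is None or s.sum()>best.sum(): best=s
    A=P[best];c=A.mean(0);n=np.linalg.svd(A-c)[2][2];n*=-np.sign(n[0])
    print('inliers',best.sum(),'c',np.round(c*1000,1),'normal',np.round(n,3),'lean',round(np.degrees(np.arctan2(-n[2],-n[0])),1),'z range',np.round((A[:,2].min()+t[2])*1000),np.round((A[:,2].max()+t[2])*1000))
    return m,W,k
E
python3 -c "
from h import *
tilt()"
```

```text
n 825
inliers 382 c [-14.9  -0.    8.7] normal [-1.    -0.005  0.02 ] lean -1.2 z range 7.0 61.0
```

The block slid instead of tilting (lean about 0), so table friction is too low. The outer face of the crate's rear wall is fixed and slopes at exactly 30°, so I'll press the block against that. First I'll lift and take a look at the crate with the wrist camera.

send_rows --rows '[[7.2,[0,0,-3],0],[7.2,[0,0,-5.5],0],[7.2,[0,0,-5.5],0],[7.2,[0,0,-5.5],0],[7.2,[0,0,-5.5],-5.5],[7.2,[0,0,0],-5.4],[7.2,[-5,-2.0,0],0],[7.2,[-5,-2.0,0],0],[7.2,[0,0,0],0],[7.2,[0,0,0],0]]'

```text
t: 6.1
tool_pos: [0.5148, -0.196, 0.2742]
tool_rot: [0.068, -3.138, -0.002]
contact_force: [0.4, -0.2, -0.1]
opening: 0.0739
grip_force: 24.4
```

```bash
python3 -c "
from h import *
go([520,-205,280],2.6)
m=ctrl.get_image('wrist');np.savez('pics/wr.npz',**m);cv2.imwrite('pics/w3.png',m['frame'][:,:,::-1])
"
```

```text
t 6.1 tcp [ 514.8 -196.   274.2] yaw 2.49 tilt [-0.003  0.001 -1.   ] open 73.9 grip 24.396877884864807 F [ 0.4 -0.2 -0.1]
turn -0.11
shift cm (after turn) [-0.48 -0.92 -0.58]
```

View pics/w3.png

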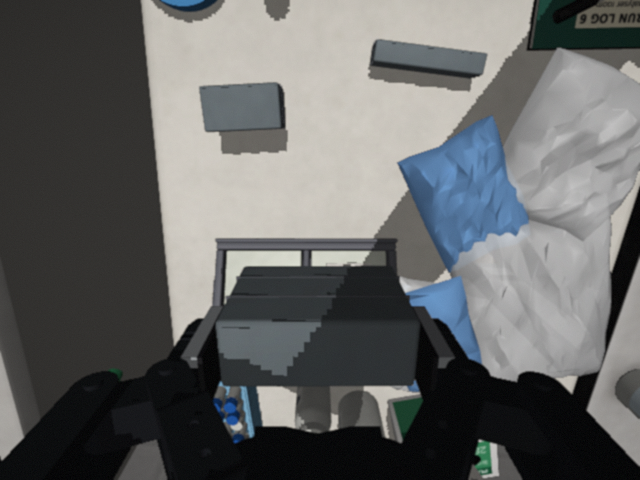

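The wrist view has the robot side at the top. The crate's front rim runs from (216,240) to (396,240), and the held block at (320,345) hides the rest. I'll compare that rim with the top-camera frame.

```bash
cat >> h.py <<'E'
def cratepose(off=(0,0,0)):
    """crate origin (m, world) and axes as columns, from boxes seen by the top camera, yaw 2.77 deg in plane"""
    W,L,c,B=crate();a=np.radians(2.75)
    ex=np.cos(a)*B[0]+np.sin(a)*B[1];ey=np.cross(B[2],ex);n=B[2]
    p1=c+(3.63*B[0]-30.5*B[1])/1e3; p2=c+(-6.46*B[0]+55.3*B[1])/1e3
    x0=((p1-c)@ex-.038+(p2-c)@ex-.032)/2; y0=((p1-c)@ey+(p2-c)@ey)/2
    print('x0 each',(p1-c)@ex-.038,(p2-c)@ex-.032,'y sep',(p2-p1)@ey)
    o=c+x0*ex+y0*ey-.052*n
    return o+np.array(off),np.stack([ex,ey,n],1)
E
python3 - <<'E'
from h import *
o,R=cratepose();print('origin',o,'R',np.round(R,3).tolist())
def chk(m,nm):
    W=pts(m);Q=(W-o)@R*1000
    rim=(abs(Q[...,2]-58)<5)
    f=rim&(abs(Q[...,1])<70)&(Q[...,0]>-20)&(Q[...,0]<12)
    p=Q[f];print(nm,'front wall x',np.percentile(p[:,0],[2,50,98]),'z',np.median(p[:,2]),len(p))
    s=rim&(abs(Q[...,0]-10)<10)
    for sg in(1,-1):
        p=Q[s&(Q[...,1]*sg>70)&(Q[...,1]*sg<105)];print(' side',sg,np.percentile(p[:,1],[2,50,98]))
    p=Q[rim&(Q[...,0]>12)&(Q[...,0]<25)&(abs(Q[...,1])<15)]
    if len(p): print(' mid',np.percentile(p[:,1],[2,50,98]))
    a=Q[rim&(abs(Q[...,0]+4)<8)&(abs(Q[...,1])<85)];k=np.polyfit(a[:,1],a[:,0],1);print(' yaw err deg',np.degrees(k[0]))
    p=Q[rim&(Q[...,0]>100)&(Q[...,0]<130)&(abs(Q[...,1])<70)];print(' rear wall x',np.percentile(p[:,0],[2,50,98]) if len(p) else '')
chk(dict(np.load('pics/top.npz')),'top');chk(dict(np.load('pics/wr.npz')),'wrist')
E
```

```text
x0 each -0.035837513276960595 -0.035799370069462495 y sep 0.08618529087718914
origin [ 0.58488118 -0.2039552   0.02518734] R [[0.866, -0.042, -0.499], [0.036, 0.999, -0.022], [0.499, 0.001, 0.866]]
top front wall x [-11.36131755  -3.38308869  10.75396924] z 56.85639723420062 794
 side 1 [70.83310387 85.29786938 90.45991335]
 side -1 [-90.15625944 -85.37871894 -70.18165247]
 mid [-13.10773048  -0.0537359   11.76157639]
 yaw err deg 0.021217458333735183
 rear wall x [106.37126769 114.64659507 120.20514879]
wrist front wall x [-13.90475217  -2.41013675  11.19283979] z 57.60439491114921 3184
 side 1 [70.16015426 84.10287094 91.25904807]
 side -1 [-89.56672549 -81.89902154 -70.38331973]
 mid [-13.29455075   1.10308438  14.11437723]
 yaw err deg 0.02359270565303725
 rear wall x
```

Run:
```python
from h import *
W=pts(dict(np.load('pics/top.npz')))
k=(W[...,2]>.05)&(W[...,0]>.69)&(abs(W[...,1]+.2)<.09)
P=W[k]; P=P[P[:,0]<.86]
for z in(.06,.08,.1,.12):
    q=P[P[:,2]>z];print(z,len(q),q[:,0].min() if len(q) else '', q[:,1].min() if len(q) else '',q[:,1].max() if len(q) else '')
o,R=cratepose();print(1000*(o+R@[.1305,0,.079])-[0,0,19])
go([700,-201,200])
```

```text
0.06 1972 0.690007270243279 -0.28994373008914676 -0.11022353197148692
0.08 1091 0.6919677193531826 -0.2898408060034101 -0.11022353197148692
0.1 275 0.7937969154947593 -0.14689530837117656 -0.11036711163586349
0.12 6 0.7965187836840889 -0.13581801609430452 -0.12060002368011917
x0 each -0.035837513276960595 -0.035799370069462495 y sep 0.08618529087718914
[ 658.46572794 -201.03217416  139.78381589]
t 6.15 tcp [ 514.7 -196.   274.9] yaw 2.49 tilt [-0.001  0.    -1.   ] open 73.6 grip 24.39707189798355 F [ 0.9  0.1 -0.2]
shift cm (after turn) [-18.5   -1.31   7.47]
```

send_rows --rows '[[7.2,[-4.6,-0.3,1.0],0],[7.2,[-4.6,-0.3,1.5],0],[7.2,[-4.6,-0.3,2.0],0],[7.2,[-4.7,-0.4,3.0],0],[7.2,[0,0,3],0],[7.2,[0,0,3],0],[7.2,[0,0,0],0],[7.2,[1.0,0,0],0],[7.2,[0.5,0,0],0],[7.2,[0,0,0],0]]'

```text
t: 7.4
tool_pos: [0.6861, -0.2023, 0.1424]
tool_rot: [-0.068, 3.138, -0.002]
contact_force: [0.4, -0.1, -0.1]
opening: 0.0735
grip_force: 24.4
```

```bash
python3 -c "
from h import *
go([657,-201,139.8])
"
```

```text
t 7.4 tcp [ 686.1 -202.3  142.4] yaw 2.47 tilt [ 0.002 -0.001 -1.   ] open 73.5 grip 24.381005465984344 F [ 0.4 -0.1 -0.1]
shift cm (after turn) [2.9  0.26 0.26]
```

Now the slow pull to tilt the block.

send_rows --rows '[[7.2,[0.3,0.1,0.1],0],[7.2,[0.4,0.1,0.1],0],[7.2,[0.4,0,0],0],[7.2,[0.4,0,0],0],[7.2,[0.4,0,0],0],[7.2,[0.4,0,0],0],[7.2,[0.4,0,0],0],[7.2,[0.2,0,0],0],[7.2,[0,0,0],0],[7.2,[0,0,0],0]]'

```text
t: 8.65
tool_pos: [0.6584, -0.2013, 0.14]
tool_rot: [-0.068, 3.137, -0.001]
contact_force: [5.0, 0.4, 4.0]
opening: 0.0737
grip_force: 25.1
```

```bash
python3 -c "
from h import *
go([657,-201,139.8])
m=ctrl.get_image('scene');cv2.imwrite('pics/s2.png',cv2.resize(m['frame'][100:300,110:376,::-1],None,fx=3,fy=3))
"
```

```text
t 8.65 tcp [ 658.4 -201.3  140. ] yaw 2.49 tilt [ 0.004 -0.001 -1.   ] open 73.7 grip 25.12546956539154 F [5.  0.4 4. ]
shift cm (after turn) [0.14 0.04 0.02]
```

View pics/s2.png

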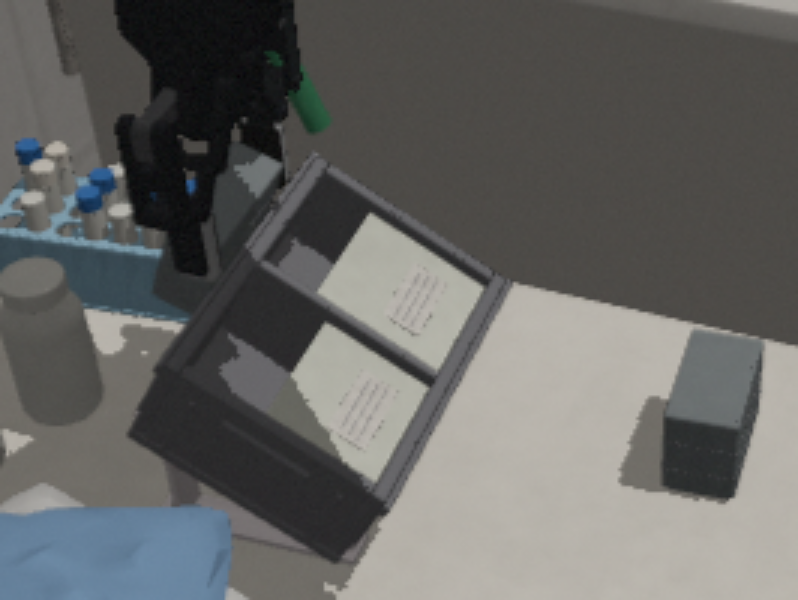

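It works: the block leans against the rear wall's outer face, at crop (215,230). I'll press 2 mm more, lift off and measure the lean from the wrist.

send_rows --rows '[[7.2,[0.2,0,0.1],0],[7.2,[0.1,0,0.1],0],[7.2,[0,0,0],0],[7.2,[0,0,0],0],[7.2,[-0.3,0,-1],0],[7.2,[-0.5,0,-3],0],[7.2,[0,0,-4],0],[7.2,[0,0,-2],0],[7.2,[0,0,0],0],[7.2,[0,0,0],0]]'

```text
t: 9.95
tool_pos: [0.6609, -0.2007, 0.234]
tool_rot: [0.068, -3.137, -0.002]
contact_force: [-0.2, 0.1, -0.4]
opening: 0.0733
grip_force: 24.8
```

```bash
cat >> h.py <<'E'
def lean():
    """wrist camera: planes of the held block (points near the grip), in tool-aligned axes x fwd, y left, z up from TCP, mm"""
    m=ctrl.get_image('wrist');W=pts(m);o,M=pose()
    q=(W-o['tool_pos'])@np.stack([-M[:,0],M[:,1],[0,0,1]]).T*1000
    k=(abs(q[...,1])<30)&(abs(q[...,0])<60)&(q[...,2]>-45)&(q[...,2]<60)&(np.mgrid[0:480,0:640][0]<385)
    P=q[k];rng=np.random.default_rng(0)
    for j in range(2):
        best=None
        for _ in range(500):
            a=P[rng.choice(len(P),3,False)];n=np.cross(a[1]-a[0],a[2]-a[0]);n=n/(np.linalg.norm(n)+1e-9)
            s=abs((P-a[0])@n)<1
            if best is None or s.sum()>best.sum(): best=s
        A=P[best];c=A.mean(0);n=np.linalg.svd(A-c,full_matrices=False)[2][2];n*=np.sign(n[2]) if abs(n[2])>.7 else -np.sign(n[0])
        print('plane',len(A),'c',np.round(c,1),'n',np.round(n,3),'lean',round(np.degrees(np.arctan2(-n[0],n[2]) if abs(n[2])>.7 else np.arctan2(-n[2],-n[0])),1),'min',np.round(np.percentile(A,1,0),1),'max',np.round(np.percentile(A,99,0),1))
        P=P[~best]
    return m
E
python3 - <<'E'
from h import *
m=lean();cv2.imwrite('pics/w4.png',m['frame'][:,:,::-1])
o,R=cratepose();go(1000*(o+R@[.092,-.043,.116])-[0,0,19],2.4)
E
```

```text
plane 8935 c [-1.6  0.  30.7] n [-0.39  -0.002  0.921] lean 22.9 min [-11.8 -29.5  25.9] max [ 8.6 29.4 35.2]
plane 2099 c [-4.7 -0.   8.6] n [-0.92   0.002 -0.392] lean 23.1 min [-11.9 -29.5 -20.5] max [ 8.  29.4 25.8]
x0 each -0.035837513276960595 -0.035799370069462495 y sep 0.08618529087718914
t 10.0 tcp [ 660.8 -200.6  233.6] yaw 2.49 tilt [-0.004  0.002 -1.   ] open 73.5 grip 24.837331473827362 F [ 0.9 -0.7 -0.8]
turn 0.09
shift cm (after turn) [ 5.42 -4.34  8.1 ]
```

View pics/w4.png

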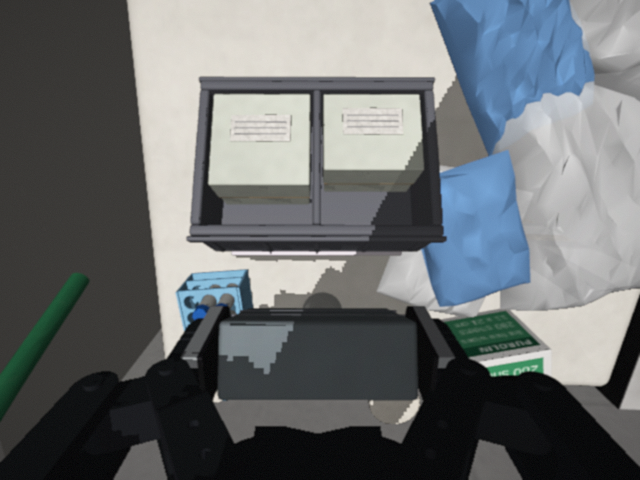

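The wrist view shows the crate clearly; the narrow-gap compartment at (260,210) is the left one in the image, so it is at world -y. The block leans only 23°, so I'll press again 6 mm further.

send_rows --rows '[[7.2,[0,0,4],0],[7.2,[0,0,4],0],[7.2,[0.3,0,2],0],[7.2,[0.5,0,0],0],[7.2,[0.3,0,0],0],[7.2,[0.3,0,0],0],[7.2,[0.2,0,0],0],[7.2,[0,0,0],0]]'

```text
t: 11.0
tool_pos: [0.648, -0.2021, 0.1393]
tool_rot: [-0.068, 3.134, -0.003]
contact_force: [5.9, 0.5, 0.1]
opening: 0.0736
grip_force: 25.0
```

send_rows --rows '[[7.2,[-0.4,0,-1],0],[7.2,[-0.7,0,-3],0],[7.2,[0,0,-4],0],[7.2,[0,0,-2],0],[7.2,[0,0,0],0],[7.2,[0,0,0],0]]'

```text
t: 11.75
tool_pos: [0.656, -0.2009, 0.2345]
tool_rot: [0.068, -3.138, -0.002]
contact_force: [0.0, 0.1, 0.6]
opening: 0.0738
grip_force: 24.9
```

Run:
```python
from h import *
m=lean();np.savez('pics/wr2.npz',**m)
o,R=cratepose();go(1000*(o+R@[.092,-.043,.116])-[0,0,19],2.4)
W=pts(m);Q=(W-o)@R*1000;f=m['frame'].min(-1)>130
r=np.zeros((480,640),bool);r[60:260,180:460]=1
for s in(1,-1):
    k=r&f&(abs(Q[...,2]-52)<5)&(Q[...,0]>-5)&(Q[...,0]<100)&(Q[...,1]*s>2)&(Q[...,1]*s<86)
    print('box',s,cv2.minAreaRect(Q[k][:,:2].astype(np.float32)),np.median(Q[k][:,2]))
k=r&(abs(Q[...,2]-58)<4)&(Q[...,0]>104)&(Q[...,0]<125)&(abs(Q[...,1])<70);print('rear',np.percentile(Q[k][:,0],[1,5,50,95,99]))
```

```text
plane 8830 c [-1.4 -0.  30.7] n [-0.501  0.     0.865] lean 30.1 min [-10.8 -29.4  24.7] max [ 7.9 29.4 36.2]
plane 822 c [-2.9  1.9 31.3] n [-0.507  0.001  0.862] lean 30.5 min [-10.9 -29.1  26.5] max [ 6.8 29.6 37.1]
x0 each -0.035837513276960595 -0.035799370069462495 y sep 0.08618529087718914
t 11.8 tcp [ 655.9 -200.8  233.8] yaw 2.49 tilt [-0.004  0.001 -1.   ] open 73.8 grip 24.906163215637207 F [ 0.3  0.3 -0.9]
turn 0.09
shift cm (after turn) [ 4.92 -4.33  8.13]
box 1 ((30.00613021850586, 44.2314567565918), (75.30921936035156, 64.72926330566406), 89.89940643310547) 53.73469397884933
box -1 ((35.98329544067383, -42.996212005615234), (76.00224304199219, 76.08245849609375), 0.2693865895271301) 53.847899592316246
rear [106.2270712  106.60945805 112.5063865  117.80529505 118.03050149]
```

```bash
cat >> h.py <<'E'
OFF=np.array([-.002,.0006,.0018])
def tcp_for(x,y,ztop,dx,dz,dy=0):
    """TCP (mm) that puts the block's top centre at crate (x,y,ztop mm); dx,dz: top centre from TCP, forward and up"""
    import contextlib,io
    with contextlib.redirect_stdout(io.StringIO()): o,R=cratepose()
    o=o+R@OFF;f=np.array([np.cos(np.radians(2.4)),np.sin(np.radians(2.4)),0]);l=np.array([-f[1],f[0],0])
    return 1000*(o+R@(np.array([x,y,ztop])/1e3))-dx*f-dy*l-[0,0,dz]
E
python3 - <<'E'
from h import *
for z in(134,124,95): go(tcp_for(92,-43,z,1.4,31.8),2.4)
E
```

```text
t 11.8 tcp [ 655.9 -200.8  233.8] yaw 2.49 tilt [-0.004  0.001 -1.   ] open 73.8 grip 24.906163215637207 F [ 0.3  0.3 -0.9]
turn 0.09
shift cm (after turn) [ 6.23 -4.27  7.79]
t 11.8 tcp [ 655.9 -200.8  233.8] yaw 2.49 tilt [-0.004  0.001 -1.   ] open 73.8 grip 24.906163215637207 F [ 0.3  0.3 -0.9]
turn 0.09
shift cm (after turn) [ 5.73 -4.27  8.66]
t 11.8 tcp [ 655.9 -200.8  233.8] yaw 2.49 tilt [-0.004  0.001 -1.   ] open 73.8 grip 24.906163215637207 F [ 0.3  0.3 -0.9]
turn 0.09
shift cm (after turn) [ 4.28 -4.27 11.17]
```

send_rows --rows '[[7.2,[2.1,-1.5,0],0],[7.2,[2.1,-1.5,0],0],[7.2,[2.0,-1.3,2],0],[7.2,[0,0,3],0],[7.2,[0,0,2.5],0],[7.2,[0,0,0],0],[7.2,[0,0,0],0]]'

```text
t: 12.68
tool_pos: [0.5967, -0.2476, 0.1625]
tool_rot: [-0.067, 3.14, -0.001]
contact_force: [-0.5, -0.4, -1.1]
opening: 0.0733
grip_force: 24.9
```

Run:
```python
from h import *
go(tcp_for(92,-43,134,1.4,31.8),2.4)
for z in(124,95): go(tcp_for(92,-43,z,1.4,31.8))
m=lean();cv2.imwrite('pics/w5.png',m['frame'][:,:,::-1])
m=ctrl.get_image('scene');cv2.imwrite('pics/s3.png',cv2.resize(m['frame'][100:300,110:376,::-1],None,fx=3,fy=3))
```

```text
t 12.68 tcp [ 596.7 -247.6  162.5] yaw 2.45 tilt [ 0.001 -0.001 -1.   ] open 73.3 grip 24.880938827991486 F [-0.5 -0.4 -1.1]
turn 0.05
shift cm (after turn) [0.12 0.16 0.66]
t 12.68 tcp [ 596.7 -247.6  162.5] yaw 2.45 tilt [ 0.001 -0.001 -1.   ] open 73.3 grip 24.880938827991486 F [-0.5 -0.4 -1.1]
shift cm (after turn) [-0.37  0.16  1.52]
t 12.68 tcp [ 596.7 -247.6  162.5] yaw 2.45 tilt [ 0.001 -0.001 -1.   ] open 73.3 grip 24.880938827991486 F [-0.5 -0.4 -1.1]
shift cm (after turn) [-1.82  0.16  4.04]
plane 8957 c [-2.1 -0.1 29.5] n [-0.496  0.001  0.869] lean 29.7 min [-11.4 -29.4  23.6] max [ 7.3 29.4 35. ]
plane 780 c [-3.9 -0.6 28. ] n [-0.624  0.004  0.781] lean 38.6 min [-11.5 -29.2  21.5] max [ 6.3 29.2 35.8]
```

View pics/s3.png

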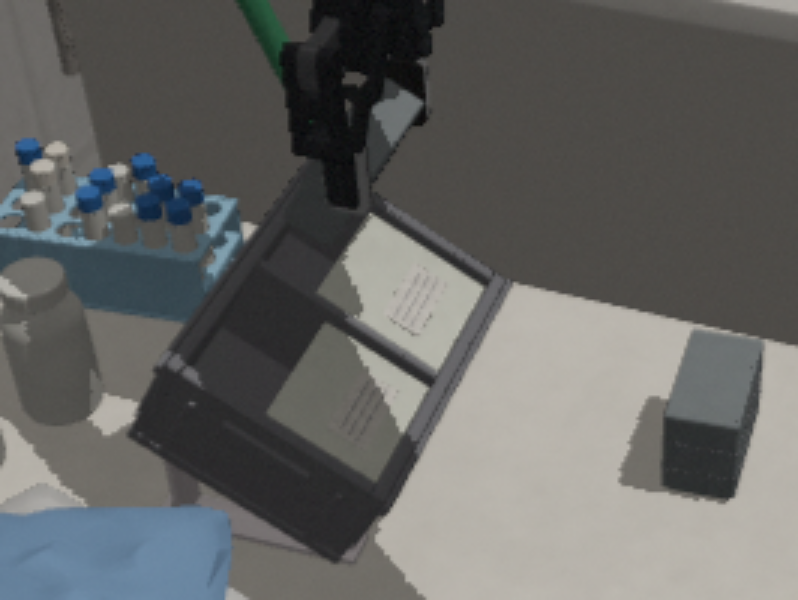

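send_rows --rows '[[7.2,[0.1,0.16,0.55],0],[7.2,[-0.35,0,0.6],0],[7.2,[-0.35,0,0.6],0],[7.2,[0,0,0],0],[7.2,[-0.25,0,0.43],0],[7.2,[-0.25,0,0.43],0],[7.2,[0,0,0],0],[7.2,[0,0,0],0]]'

```text
t: 13.78
tool_pos: [0.6078, -0.2448, 0.1353]
tool_rot: [0.068, -3.141, 0.0]
contact_force: [0.4, 0.2, -0.3]
opening: 0.0742
grip_force: 24.9
```

Run:
```python
from h import *
go(tcp_for(92,-43,110,1.0,31),2.4)
go(tcp_for(92,-43,88,1.0,31))
m=lean();cv2.imwrite('pics/w5.png',m['frame'][:,:,::-1])
```

```text
t 13.78 tcp [ 607.8 -244.8  135.3] yaw 2.49 tilt [-0. -0. -1.] open 74.2 grip 24.881361722946167 F [ 0.4  0.2 -0.3]
turn 0.09
shift cm (after turn) [ 0.01 -0.08 -0.06]
t 13.78 tcp [ 607.8 -244.8  135.3] yaw 2.49 tilt [-0. -0. -1.] open 74.2 grip 24.881361722946167 F [ 0.4  0.2 -0.3]
shift cm (after turn) [-1.09 -0.08  1.85]
plane 8761 c [-1.6 -0.3 30.1] n [-0.5   -0.004  0.866] lean 30.0 min [-10.9 -29.4  24.1] max [ 7.7 29.3 35.6]
plane 6467 c [  0.3  -0.1 -35.8] n [-0.488 -0.     0.873] lean 29.2 min [-16.4 -29.4 -44.8] max [ 16.   29.4 -27.1]
```

send_rows --rows '[[7.2,[-0.25,-0.06,0.43],0],[7.2,[-0.25,0,0.43],0],[7.2,[0,0,0],0],[7.2,[-0.25,0,0.43],0],[7.2,[-0.2,0,0.35],0],[7.2,[0,0,0],0],[7.2,[0,0,0],0]]'

```text
t: 14.7
tool_pos: [0.6173, -0.2449, 0.1189]
tool_rot: [0.068, -3.141, -0.0]
contact_force: [-0.1, -0.9, -0.9]
opening: 0.0738
grip_force: 24.9
```

Run:
```python
from h import *
go(tcp_for(92,-43,88,1.0,31))
m=lean();cv2.imwrite('pics/w6.png',m['frame'][:,:,::-1])
```

```text
t 14.7 tcp [ 617.3 -244.9  118.9] yaw 2.49 tilt [-0.  0. -1.] open 73.8 grip 24.88138496875763 F [-0.1 -0.9 -0.9]
shift cm (after turn) [-0.14 -0.02  0.2 ]
plane 13881 c [-22.1   0.1 -26.8] n [-0.5    0.002  0.866] lean 30.0 min [-53.1 -29.4 -44.6] max [  6.2  29.4 -10.4]
plane 8811 c [-1.6  0.2 30.1] n [-0.5    0.004  0.866] lean 30.0 min [-10.9 -29.4  24.2] max [ 7.7 29.4 35.6]
```

View pics/w6.png

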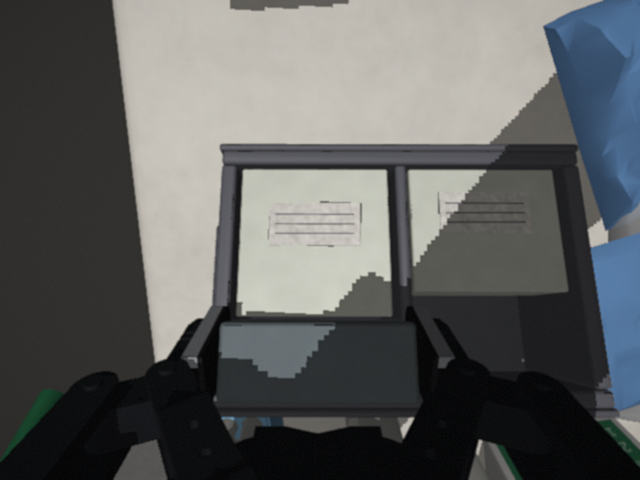

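The block sits square in the narrow gap (lean 30°, top about 33 mm above the rim). I'll go a little deeper, release, rise, close, and press on top.

send_rows --rows '[[7.2,[-0.2,0,0.35],0],[7.2,[-0.1,0,0.17],0],[7.2,[0,0,0],0],[8.54,[0,0,0],0],[8.54,[0,0,0],0],[8.54,[0,0,0],0],[8.54,[0.5,0,-0.9],0],[8.54,[1,0,-2],0],[8.54,[0,0,-3],0],[8.54,[0,0,0],0]]'

```text
t: 16.0
tool_pos: [0.607, -0.2466, 0.177]
tool_rot: [-0.068, 3.135, -0.006]
contact_force: [0.6, 0.1, 0.1]
opening: 0.0854
grip_force: 0.0
```

```bash
cat >> h.py <<'E'
def topz(yc,xc=92,w=None):
    """wrist camera: top face of the block in compartment yc, in crate axes (wrist-corrected)"""
    m=ctrl.get_image('wrist');W=pts(m);o,R=cratepose();o=o+R@OFF;Q=(W-o)@R*1000
    f=m['frame'].astype(int)
    bx=(abs(Q[...,1]-yc)<25)&(Q[...,0]>15)&(Q[...,0]<50)&(abs(Q[...,2]-52)<8)
    k=(abs(Q[...,1]-yc)<39)&(abs(Q[...,0]-xc)<26)&(Q[...,2]>56)&(Q[...,2]<110)
    print('boxtop z',np.nanmedian(Q[bx][:,2]) if bx.any() else None)
    P=Q[k]
    if len(P)>200:
        h=np.histogram(P[:,2],bins=np.arange(56,111,2));z0=h[1][np.argmax(h[0])]+1;P=P[abs(P[:,2]-z0)<4]
        c=P.mean(0);n=np.linalg.svd(P-c,full_matrices=False)[2][2];n*=np.sign(n[2])
        print('top',len(P),'rect',cv2.minAreaRect(P[:,:2].astype(np.float32)),'z',np.median(P[:,2]),'n',np.round(n,3))
    return m
E
python3 - <<'E'
from h import *
m=topz(-43);cv2.imwrite('pics/w7.png',m['frame'][:,:,::-1])
go([0,0,0])
E
```

```text
x0 each -0.035837513276960595 -0.035799370069462495 y sep 0.08618529087718914
boxtop z 52.22357660178524
top 7514 rect ((97.19406127929688, -43.066734313964844), (41.65454864501953, 77.95741271972656), 0.1787794977426529) z 57.820208567465755 n [0.009 0.001 1.   ]
t 16.05 tcp [ 606.  -246.   174.7] yaw 2.49 tilt [ 0.003 -0.002 -1.   ] open 85.6 grip 0.0 F [-0.5 -0.6  0.2]
shift cm (after turn) [59.53 27.24 17.23]
```

The thin block slid home by itself: top at z 57.8 with the rim at 58, and square. Next is the thick block.

send_rows --rows '[[8.54,[0,0,-1],-2.6],[8.54,[4.6,-0.2,0],0],[8.54,[4.6,-0.2,0],0],[8.54,[4.6,-0.2,3],0],[8.54,[4.6,-0.2,4],0],[8.54,[0,0,0],0],[8.54,[0,0,0],0]]'

```text
t: 16.92
tool_pos: [0.4229, -0.2698, 0.1124]
tool_rot: [-0.139, 3.138, 0.0]
contact_force: [-0.1, -1.2, 0.4]
opening: 0.0856
grip_force: 0.0
```

```bash
python3 -c "
from h import *
go([422.5,-271,26],5.1)
m=ctrl.get_image('wrist')
W=pts(m);z=W[...,2]
for r in rect(W,(z>.05)&(z<.066)&(W[...,0]<.5)): print(r)
"
```

```text
t 16.93 tcp [ 422.9 -269.8  112.4] yaw 5.07 tilt [ 0.  0. -1.] open 85.6 grip 0.0 F [-0.1 -1.2  0.4]
turn -0.03
shift cm (after turn) [ 0.05 -0.12  8.64]
([362, 7, 50, 57], array([ 297.8, -244.9]), 23.7, 23.2, 'yaw', np.float32(31.1), 'z', np.float64(57.1))
([250, 229, 127, 67], array([ 421., -271.]), 74.4, 40.8, 'yaw', np.float32(5.1), 'z', np.float64(57.5))
([0, 316, 9, 37], array([ 487.9, -468.5]), 24.0, 2.5, 'yaw', np.float32(88.2), 'z', np.float64(52.0))
```

send_rows --rows '[[8.54,[0.1,-0.12,3],0],[8.54,[0,0,3],0],[8.54,[0,0,2.6],0],[8.54,[0,0,0],0],[7.4,[0,0,0],0],[7.2,[0,0,0],0],[7.2,[0,0,0],0],[7.2,[0,0,0],0],[7.2,[0,0,-2],0],[7.2,[0,0,-5.5],0]]' --newtons 20

```text
t: 18.23
tool_pos: [0.4194, -0.2691, 0.0991]
tool_rot: [0.139, -3.133, -0.009]
contact_force: [0.7, -0.8, -1.0]
opening: 0.0737
grip_force: 24.8
```

send_rows --rows '[[7.2,[0,0,-5.5],2.7],[7.2,[0,0,-5.5],0],[7.2,[0,0,-5],0],[7.2,[-5.6,1.2,0],0],[7.2,[-5.6,1.2,0],0],[7.2,[-5.6,1.2,0],0],[7.2,[-5.6,1.1,2],0],[7.2,[-5.6,1.1,5],0],[7.2,[0,0,0],0],[7.2,[0,0,0],0]]'

```text
t: 19.48
tool_pos: [0.6891, -0.2039, 0.2004]
tool_rot: [0.066, -3.14, 0.0]
contact_force: [-0.6, 0.7, -0.7]
opening: 0.0735
grip_force: 24.8
```

```bash
python3 -c "
from h import *
go([690,-201,142.5],2.4)
lean()
go([653,-201,142.5])
"
```

```text
t 19.48 tcp [ 689.1 -203.9  200.4] yaw 2.4 tilt [-0.001 -0.    -1.   ] open 73.5 grip 24.80261743068695 F [-0.6  0.7 -0.7]
turn -0.0
shift cm (after turn) [-0.11  0.28  5.79]
plane 12822 c [-5.4 -0.1 26.6] n [-0.003 -0.001  1.   ] lean 0.2 min [-22.5 -29.4  25.6] max [13.1 29.4 27.5]
plane 7103 c [-22.8   0.    4.7] n [-1.    -0.     0.007] lean -0.4 min [-23.4 -29.4 -24. ] max [-21.9  29.4  25.3]
t 19.52 tcp [ 689.4 -204.4  202.3] yaw 2.36 tilt [ 0.002 -0.001 -1.   ] open 73.4 grip 24.80434477329254 F [ 0.9 -0.7  0.7]
shift cm (after turn) [3.63 0.49 5.97]
```

send_rows --rows '[[7.2,[-0.9,0.3,2],0],[7.2,[0,0,3],0],[7.2,[0,0,0.8],0],[7.2,[0.5,0,0],0],[7.2,[0.5,0,0],0],[7.2,[0.4,0,0],0],[7.2,[0.4,0,0],0],[7.2,[0.4,0,0],0],[7.2,[0.4,0,0],0],[7.2,[0.4,0,0],0]]'

```text
t: 20.78
tool_pos: [0.6718, -0.2019, 0.1467]
tool_rot: [-0.066, 3.13, -0.003]
contact_force: [6.7, 0.5, 4.2]
opening: 0.0735
grip_force: 26.1
```

send_rows --rows '[[7.2,[0.4,0,0],0],[7.2,[0.4,0,0],0],[7.2,[0.4,0,0],0],[7.2,[0.2,0,0],0],[7.2,[0,0,0],0],[7.2,[0,0,0],0]]'

```text
t: 21.52
tool_pos: [0.6569, -0.2025, 0.1461]
tool_rot: [-0.066, 3.133, -0.003]
contact_force: [3.7, 0.6, 6.3]
opening: 0.0739
grip_force: 27.0
```

send_rows --rows '[[7.2,[-0.4,0,-1],0],[7.2,[-0.7,0,-3],0],[7.2,[0,0,-4],0],[7.2,[0,0,-2],0],[7.2,[0,0,0],0],[7.2,[0,0,0],0]]'

```text
t: 22.28
tool_pos: [0.6644, -0.2015, 0.2402]
tool_rot: [0.065, -3.138, -0.002]
contact_force: [-0.6, 0.2, -1.4]
opening: 0.0736
grip_force: 26.2
```

```bash
python3 -c "
from h import *
go([653,-201,142.5])
m=lean();cv2.imwrite('pics/w8.png',m['frame'][:,:,::-1])
"
```

```text
t 22.27 tcp [ 664.4 -201.5  240.2] yaw 2.38 tilt [-0.003  0.001 -1.   ] open 73.6 grip 26.24837100505829 F [-0.6  0.2 -1.4]
shift cm (after turn) [1.1  0.08 9.78]
plane 11517 c [-4.   0.  28.6] n [-0.423 -0.003  0.906] lean 25.0 min [-17.1 -29.4  21.9] max [ 8.9 29.4 34.8]
plane 1174 c [-6.5  0.5 25.9] n [-0.431 -0.005  0.902] lean 25.5 min [-17.3 -29.6  20. ] max [ 9.6 29.2 33.4]
```

send_rows --rows '[[7.2,[0,0,4],0],[7.2,[0,0,4],0],[7.2,[0.4,0,2],0],[7.2,[0.6,0,0],0],[7.2,[0.3,0,0],0],[7.2,[0.3,0,0],0],[7.2,[0.1,0,0],0],[7.2,[0,0,0],0]]'

```text
t: 23.32
tool_pos: [0.6511, -0.2027, 0.1453]
tool_rot: [-0.065, 3.133, -0.002]
contact_force: [7.7, 1.5, 0.1]
opening: 0.0737
grip_force: 26.6
```

send_rows --rows '[[7.2,[-0.4,0,-1],0],[7.2,[-0.7,0,-3],0],[7.2,[0,0,-4],0],[7.2,[0,0,-2],0],[7.2,[0,0,0],0],[7.2,[0,0,0],0]]'

```text
t: 24.08
tool_pos: [0.6584, -0.2018, 0.2404]
tool_rot: [0.065, -3.138, -0.002]
contact_force: [-0.6, 0.4, -0.4]
opening: 0.0734
grip_force: 26.4
```

```bash
python3 -c "
from h import *
go([653,-201,142.5])
m=lean();cv2.imwrite('pics/w8.png',m['frame'][:,:,::-1])
W=pts(m);o,R=cratepose();o=o+R@OFF;Q=(W-o)@R*1000;f=m['frame'].min(-1)>110
r=np.zeros((480,640),bool);r[60:300,150:480]=1
for s in(1,-1):
    k=r&f&(abs(Q[...,2]-52)<4)&(Q[...,0]>-5)&(Q[...,0]<100)&(Q[...,1]*s>2)&(Q[...,1]*s<86)
    print('box',s,cv2.minAreaRect(Q[k][:,:2].astype(np.float32)),np.median(Q[k][:,2]))
k=r&(abs(Q[...,2]-58)<3)&(Q[...,0]>72)&(Q[...,0]<106)&(abs(Q[...,1]+43)<36);print('thin top',len(Q[k]),np.median(Q[k],0))
"
```

```text
t 24.07 tcp [ 658.4 -201.8  240.4] yaw 2.39 tilt [-0.003  0.001 -1.   ] open 73.4 grip 26.447579562664032 F [-0.6  0.4 -0.4]
shift cm (after turn) [0.51 0.09 9.79]
plane 11208 c [-3.5  0.  28.3] n [-0.514 -0.001  0.858] lean 30.9 min [-15.6 -29.4  20.5] max [ 8.3 29.4 35.5]
plane 1032 c [-4.7 -0.4 26. ] n [-0.526 -0.     0.851] lean 31.7 min [-15.7 -29.3  18.4] max [ 9.1 29.3 34.4]
x0 each -0.035837513276960595 -0.035799370069462495 y sep 0.08618529087718914
box 1 ((32.2294921875, 44.01341247558594), (75.86388397216797, 65.3268051147461), 89.7275619506836) 51.9178136496444
box -1 ((49.50425720214844, -43.94013214111328), (99.61196899414062, 76.54270935058594), 0.18170568346977234) 52.05674615303575
thin top 3521 [ 91.47472626 -42.58252725  57.94739758]
```

Run:
```python
from h import *
for z in(134,110,88): go(tcp_for(86,43.3,z,1.4,30.6),2.4)
```

```text
t 24.12 tcp [ 658.3 -201.7  239.9] yaw 2.39 tilt [-0.004  0.002 -1.   ] open 73.6 grip 26.44749641418457 F [ 0.7  0.5 -1.1]
turn -0.01
shift cm (after turn) [6.98 4.45 8.57]
t 24.12 tcp [ 658.3 -201.7  239.9] yaw 2.39 tilt [-0.004  0.002 -1.   ] open 73.6 grip 26.44749641418457 F [ 0.7  0.5 -1.1]
turn -0.01
shift cm (after turn) [ 5.78  4.45 10.65]
t 24.12 tcp [ 658.3 -201.7  239.9] yaw 2.39 tilt [-0.004  0.002 -1.   ] open 73.6 grip 26.44749641418457 F [ 0.7  0.5 -1.1]
turn -0.01
shift cm (after turn) [ 4.68  4.46 12.56]
```

send_rows --rows '[[7.2,[2.3,1.5,0],0],[7.2,[2.3,1.5,0],0],[7.2,[2.4,1.45,1.5],0],[7.2,[0,0,3],0],[7.2,[0,0,3],0],[7.2,[0,0,0.8],0],[7.2,[0,0,0],0],[7.2,[0,0,0],0]]'

```text
t: 25.12
tool_pos: [0.5883, -0.1608, 0.1609]
tool_rot: [-0.065, 3.139, -0.001]
contact_force: [-0.3, -0.4, -0.1]
opening: 0.0738
grip_force: 26.4
```

Run:
```python
from h import *
m=lean()
for z in(134,110,88): go(tcp_for(86,43.3,z,1.4,30.6))
```

```text
plane 11239 c [-3.7  0.2 27.6] n [-0.517  0.     0.856] lean 31.1 min [-15.9 -29.4  19.8] max [ 8.1 29.5 34.8]
plane 943 c [-4.1 -0.6 28.8] n [-0.515  0.001  0.857] lean 31.0 min [-15.5 -29.3  21.8] max [ 7.2 29.1 35.5]
t 25.18 tcp [ 588.4 -160.9  161.1] yaw 2.39 tilt [ 0.002 -0.001 -1.   ] open 73.1 grip 26.443010866642 F [-0.5 -1.9 -0.5]
shift cm (after turn) [0.17 0.09 0.69]
t 25.18 tcp [ 588.4 -160.9  161.1] yaw 2.39 tilt [ 0.002 -0.001 -1.   ] open 73.1 grip 26.443010866642 F [-0.5 -1.9 -0.5]
shift cm (after turn) [-1.02  0.09  2.77]
t 25.18 tcp [ 588.4 -160.9  161.1] yaw 2.39 tilt [ 0.002 -0.001 -1.   ] open 73.1 grip 26.443010866642 F [-0.5 -1.9 -0.5]
shift cm (after turn) [-2.11  0.09  4.68]
```

send_rows --rows '[[7.2,[0.15,0.1,0.6],0],[7.2,[-0.4,0,0.7],0],[7.2,[-0.4,0,0.7],0],[7.2,[0,0,0],0],[7.2,[-0.2,0,0.35],0],[7.2,[-0.2,0,0.35],0],[7.2,[0,0,0],0],[7.2,[0,0,0],0]]'

```text
t: 26.18
tool_pos: [0.598, -0.1591, 0.1326]
tool_rot: [-0.066, 3.141, -0.0]
contact_force: [-0.2, 0.3, -1.5]
opening: 0.0738
grip_force: 26.4
```

Run:
```python
from h import *
m=lean()
for z in(110,88): go(tcp_for(86,43.3,z,1.4,30.6))
```

```text
plane 11087 c [-3.6 -0.2 27.8] n [-0.513 -0.002  0.859] lean 30.8 min [-15.8 -29.4  20.1] max [ 8.1 29.4 34.9]
plane 4989 c [ -1.8  -0.1 -37.8] n [-0.488 -0.     0.873] lean 29.2 min [-15.2 -29.4 -44.9] max [ 10.2  29.4 -30.7]
t 26.23 tcp [ 598.1 -159.1  132.7] yaw 2.39 tilt [ 0. -0. -1.] open 73.6 grip 26.44346594810486 F [ 0.3  0.  -0.7]
shift cm (after turn) [-0.06 -0.05 -0.08]
t 26.23 tcp [ 598.1 -159.1  132.7] yaw 2.39 tilt [ 0. -0. -1.] open 73.6 grip 26.44346594810486 F [ 0.3  0.  -0.7]
shift cm (after turn) [-1.15 -0.05  1.83]
```

No contact so far, so the foot is in the gap. I'll go in to about z 87, release and rise.

send_rows --rows '[[7.2,[-0.3,-0.05,0.43],0],[7.2,[-0.28,0,0.45],0],[7.2,[-0.28,0,0.48],0],[7.2,[-0.3,0,0.5],0],[7.2,[0,0,0],0],[7.2,[0,0,0],0]]'

```text
t: 26.98
tool_pos: [0.6096, -0.1591, 0.1139]
tool_rot: [0.066, -3.141, 0.0]
contact_force: [0.1, -0.1, -0.4]
opening: 0.0739
grip_force: 26.4
```

send_rows --rows '[[8.54,[0,0,0],0],[8.54,[0,0,0],0],[8.54,[0,0,0],0],[8.54,[0.5,0,-0.9],0],[8.54,[1,0,-2],0],[8.54,[0,0,-4],0],[8.54,[0,0,-4],0],[8.54,[0,0,0],0],[8.54,[0,0,0],0]]'

```text
t: 28.1
tool_pos: [0.5943, -0.1597, 0.2229]
tool_rot: [0.065, -3.141, 0.0]
contact_force: [-0.1, -0.9, -1.4]
opening: 0.0857
grip_force: 0.0
```

Run:
```python
from h import *
m=topz(43,86);cv2.imwrite('pics/w9.png',m['frame'][:,:,::-1]);topz(-43)
m=ctrl.get_image('top');W=pts(m);o,R=cratepose();Q=(W-o)@R*1000
for y in(-43,43):
    k=(abs(Q[...,1]-y)<34)&(Q[...,0]>82)&(Q[...,0]<100);print('top cam',y,np.nanmedian(Q[k][:,2]),k.sum())
```

```text
x0 each -0.035837513276960595 -0.035799370069462495 y sep 0.08618529087718914
boxtop z 52.11073621202641
top 5793 rect ((87.89883422851562, 43.10490417480469), (47.38560104370117, 77.75336456298828), 0.008985822089016438) z 57.800453591626905 n [0.002 0.001 1.   ]
x0 each -0.035837513276960595 -0.035799370069462495 y sep 0.08618529087718914
boxtop z 52.249879429174
top 4808 rect ((93.27259063720703, -43.01571273803711), (77.9691390991211, 48.76571273803711), 89.98639678955078) z 57.89642891126305 n [0.01  0.002 1.   ]
x0 each -0.035837513276960595 -0.035799370069462495 y sep 0.08618529087718914
top cam -43 57.979579711880476 340
top cam 43 nan 0
  return np.nanmean(a, axis, out=out, keepdims=keepdims)
```

View pics/w9.png

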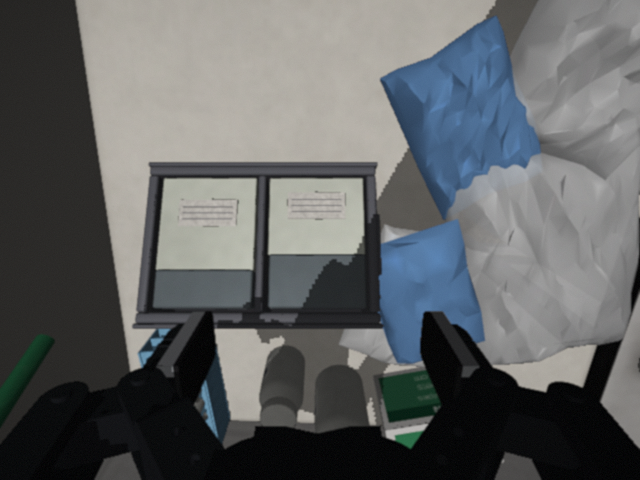

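The picture shows both blocks in their gaps, thin at (203,290) and thick at (316,283), flush with the rim. The boxes are against the lower wall and the gripper is clear, so I'm handing in.

```bash
python3 -c "
from station import ctrl
print(ctrl.finish_job())"
```

```text
the job is handed in; nothing more can be done
None
```

I handed the job in at about 28 s: both foam blocks sit square and flush with the rim by my measurements (thin above the long box, thick above the short box), both boxes are still against the lower wall, and no verdict was returned.

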